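Set the yellow pillar candles on their dishes

ROBOT

A 6-joint arm with a two-finger parallel gripper is mounted at the origin on the work surface. World frame = base frame: x ahead of the robot, y to its left, z up, the work surface at z = 0. Lengths are in m, angles in rad, forces in N, time in s.
With the tool pointing down it reaches from about 0.3 to 0.775 m from the base axis. Payload 14.6 kg.
Tool frame: the origin (TCP) lies at the centre of the arm's flange, where the gripper is bolted on; the fingertips stand 199 mm ahead of it and the grasp point (between the pads) lies manip.hold_point_z ahead of it (manip.hold_point_z is the distance from the TCP to the grasp point, in m); z points along the fingers, y is the line along which they close (so a half turn about z gives the same grasp; the last joint's range is limited). The gripper opens to 94 mm and grips with 3 to 60 N. Pads are 16 mm wide; open, the fingers measure 119 mm over their backs; the gripper's body (75 mm by 177 mm) begins 78 mm behind the grasp point.
Start: joints at [1.191, 0.3, 1.521, -0, 1.321, -0.067], TCP at [0.169, 0.523, 0.405] pointing down, gripper open.
Joint ranges: [-3.03, 3.03], [-0.79, 2.21], [0.23, 2.52], [-1.04, 4.18], [0, 3.07], [-2.55, 2.55]. Speed limits (rad/s): [2.22, 2.22, 2.57, 3.14, 3.14, 3.14].

INTERFACE

Orientations are given as a 3x3 rotation matrix whose columns are the frame's x, y, z axes.
In Python, from station import manip gives the robot as it stands. The module is installed in compiled form; this text tells all that it offers.
- The arm moves only by the tool carry_out, never from a script. Its argument "plan" is text: rows parted by semicolons, each of 6 numbers parted by spaces: the shift along the world's x, y, z in mm, then the turn, a rotation vector about the world's x, y, z in rad. A call has exactly 5 rows; each row shifts and turns the commanded pose from where the row before left it; what a row does not reach is not made up. A row lasts 1/12 s, in which the tool goes at most 41.7 mm and 7.16 degrees, less where a joint would pass 70% of its speed; a pose out of reach is approached as far as the arm can. A call is refused whole if a number of a shift passes 41.7 or a number of a turn 0.125, either way. A call with a gripper value outside its range is refused whole. "claw" is the opening, from -1 (shut) to 1 (fully open), set as the call begins (left out, the last holds). The fingers move at their own pace and stop on an object; "squeeze" is the grip in N (left out, the last holds). Time passes only in rows, so rows that do not move let the fingers close, or fill a call up. It gives the time, the measured TCP pose, the force, the opening and the grip force at its end, in the units of the state.
- manip.observe(): the state, without advancing time (a new reading comes with each control period).
- manip.grab_frame(name): name is "side" or "top" or "wrist"; returns a dict with "img" (420x560x3 uint8, red, green, blue), "fx", "fy", "cx", "cy" (pixels), "D" ([k1, k2, p1, p2, k3] as OpenCV has them; the pictures are not rectified), "xyz" and "rotation" of the camera in the world. Camera axes: x right, y up, looking along -z (the intrinsics and any distortion apply to the point x, -y, -z); pixel columns grow to the right and rows downward; lengths in m; the calibration is good to about 2 mm. A picture is of the moment at which its call begins. There is no depth.
- manip.hand_in(): hands the job in; it is judged then, once.
Trained networks look in a picture, given as the dict that the camera call returned (one of the last four; its "shot" number tells which), for a name from the list of things; names that differ only in an ending like _2 or _b are one class to them, and where a whole thing is asked for, a point or a joint stands for the part that bears it (a point fixed in the world has none). Each returns a list of dicts, best first, with "conf" (0 to 1); they miss things now and then, are a little off and sometimes report something else, mostly with a low value. They report only what shows in the picture. A call takes as long as a camera call.
- manip.silhouettes(picture, label): "mask" (420x560 bool, what is visible of it) and "pixel" ([row, column] in pixels, amid what is visible of it).
The state is a dict: "time_s": time; "q": joint angles; "qd": joint speeds; "joint_torque": joint torques, N m; "tcp_pos": TCP position; "eef_rot": TCP orientation; "ft_force": force on the tool from outside, world axes, zero at the start; "ft_torque": the same for the moment, N m; "width": finger opening in m; "grip_force": force on a finger pad.
Only numpy, scipy, OpenCV 4.12 (cv2) and the standard library are available. Lean on these libraries where they do the work, as an engineer would, in place of code of your own. Each camera call takes 0.05 s, during which the arm holds its last target. There are 200 camera calls.

TASK

Dress the banquet table: set each of the four yellow pillar candles upright on the black dish of its own size, the smallest candle on the smallest dish, the next on the next, up to the largest on the largest, each standing flat inside the rim. Set them down gently, do not drop them or knock any over, and leave the green candle and the wine glass where they stand.

Things in the scene. Friction and masses are not known exactly. Their poses are not given: they have to be found in the camera images.
- candle_s: The smallest of the four lemon-yellow pillar candles: an upright solid cylinder, 30 mm in diameter and 50 mm tall, loose on the table (a bare thin wick, 8 mm, on top is only for show). Origin at the centre of its underside, z up along its axis.
- candle_m: The second smallest of the four lemon-yellow pillar candles: an upright solid cylinder, 40 mm in diameter and 75 mm tall, loose on the table (a bare thin wick, 8 mm, on top is only for show). Origin at the centre of its underside, z up along its axis.
- candle_l: The second largest of the four lemon-yellow pillar candles: an upright solid cylinder, 50 mm in diameter and 100 mm tall, loose on the table (a bare thin wick, 8 mm, on top is only for show). Origin at the centre of its underside, z up along its axis.
- candle_xl: The largest of the four lemon-yellow pillar candles: an upright solid cylinder, 60 mm in diameter and 125 mm tall, loose on the table (a bare thin wick, 8 mm, on top is only for show). Origin at the centre of its underside, z up along its axis.
- dish_s: The smallest of the four round black candle dishes with a thin gold rim edge, fixed to the table: outer diameter 62 mm, inner diameter 54 mm, rim 8 mm high, flat inner floor 4 mm above the table. It suits the 30 mm wide yellow candle. Origin at the centre of its underside, at table height, z up.
- dish_m: The second smallest of the four round black candle dishes with a thin gold rim edge, fixed to the table: outer diameter 72 mm, inner diameter 64 mm, rim 8 mm high, flat inner floor 4 mm above the table. It suits the 40 mm wide yellow candle. Origin at the centre of its underside, at table height, z up.
- dish_l: The second largest of the four round black candle dishes with a thin gold rim edge, fixed to the table: outer diameter 82 mm, inner diameter 74 mm, rim 8 mm high, flat inner floor 4 mm above the table. It suits the 50 mm wide yellow candle. Origin at the centre of its underside, at table height, z up.
- dish_xl: The largest of the four round black candle dishes with a thin gold rim edge, fixed to the table: outer diameter 92 mm, inner diameter 84 mm, rim 8 mm high, flat inner floor 4 mm above the table. It suits the 60 mm wide yellow candle. Origin at the centre of its underside, at table height, z up.
- candle_green: A lime-green pillar candle, upright, 50 mm in diameter and 100 mm tall, loose on the table; not one of the yellow set. Origin at the centre of its underside.
- glass: An empty clear wine glass, upright, 180 mm tall, foot 68 mm and bowl 72 mm in diameter, loose on the table beyond the candles and dishes. Origin at the centre of its underside.

How it is judged:
By the outcome, as a careful person would: the job done as asked, in the order asked, and still so for the second after the job is handed in, with the robot touching nothing.
It also fails if it takes over 109 s, if anything falls off the work surface, if the arm or the gripper's body presses on something with over 40 N, if the wrist force passes 120 N, or if a joint passes its speed limit or range.

## Working session

There is one attempt and no reset: what is moved stays moved. The work goes in short steps, Python scripts to look and compute and a tool call to move; the robot and the scene stay as the last step left them, time stands still between calls to the robot, and variables do not carry over. Pictures are saved under pics/ and viewed, at most 14 in all, crops included, and the job is handed in when it is done.

Besides the shell and the picture viewer there is one more tool, called after ">>>" as name(argument=value, ...) on one line, values as JSON. carry_out: Moves the arm, as the interface text tells. Its arguments: {"type":"object","properties":{"plan":{"type":"string"},"claw":{"type":"number"},"squeeze":{"type":"number"}},"required":["plan"]}

```bash
mkdir -p pics
cat > h.py <<'E'
import numpy as np, cv2
from station import manip
def shot(n,f=None):
    p=manip.grab_frame(n)
    if f: cv2.imwrite('pics/'+f,cv2.cvtColor(p['img'],cv2.COLOR_RGB2BGR))
    return p
def K(p): return np.array([[p['fx'],0,p['cx']],[0,p['fy'],p['cy']],[0,0,1.]])
def ray(p,rc):
    u=cv2.undistortPoints(np.array([[[rc[1],rc[0]]]],float),K(p),np.array(p['D'],float))[0,0]
    return np.array(p['xyz']),np.array(p['rotation'])@np.array([u[0],-u[1],-1.])
def onz(p,rc,z):
    o,d=ray(p,rc); return o+d*(z-o[2])/d[2]
def proj(p,X):
    X=np.atleast_2d(X); c=(X-np.array(p['xyz']))@np.array(p['rotation']); c=c*[1,-1,-1]
    return cv2.projectPoints(c,np.zeros(3),np.zeros(3),K(p),np.array(p['D'],float))[0][:,0]  # col,row
E
python3 - <<'E'
from h import *
np.set_printoptions(precision=3,suppress=True)
print(manip.hold_point_z); s=manip.observe(); print(s['time_s'],s['eef_rot'],s['width'],s['ft_force'])
names=['candle_s','candle_m','candle_l','candle_xl','dish_s','dish_m','dish_l','dish_xl','candle_green','glass']
for c in ['top','side']:
    p=shot(c,c+'0.png'); print(c,p['xyz'],p['rotation'])
    for n in names:
        r=manip.silhouettes(p,n)
        print(n,[(round(d['conf'],2),np.round(d['pixel']).astype(int).tolist(),int(d['mask'].sum()),onz(p,d['pixel'],0.0)[:2]) for d in r[:3]])
E
```

```text
0.1804
0.0 [[-0.951  0.308 -0.   ]
 [ 0.308  0.951 -0.001]
 [ 0.    -0.001 -1.   ]] 0.09377698339746443 [-0.262  0.443 -0.142]
top [ 0.367 -0.016  0.983] [[ 0.074  0.968 -0.241]
 [-0.997  0.074 -0.011]
 [ 0.007  0.241  0.971]]
candle_s [(0.94, [191, 210], 517, array([0.646, 0.187])), (0.57, [296, 153], 356, array([0.363, 0.298])), (0.48, [269, 318], 132, array([ 0.459, -0.109]))]
candle_m [(0.94, [191, 210], 517, array([0.646, 0.187])), (0.57, [296, 153], 356, array([0.363, 0.298])), (0.48, [269, 318], 132, array([ 0.459, -0.109]))]
candle_l [(0.94, [191, 210], 517, array([0.646, 0.187])), (0.57, [296, 153], 356, array([0.363, 0.298])), (0.48, [269, 318], 132, array([ 0.459, -0.109]))]
candle_xl [(0.73, [183, 276], 803, array([0.682, 0.014]))]
dish_s [(0.91, [210, 349], 578, array([ 0.622, -0.185])), (0.87, [249, 431], 831, array([ 0.534, -0.399])), (0.67, [304, 382], 504, array([ 0.384, -0.275]))]
dish_m [(0.91, [210, 349], 578, array([ 0.622, -0.185])), (0.87, [249, 431], 831, array([ 0.534, -0.399])), (0.67, [304, 382], 504, array([ 0.384, -0.275]))]
dish_l [(0.91, [210, 349], 578
[... 736 characters left out ...]
[193, 131], 618, array([0.379, 0.321])), (0.76, [160, 247], 836, array([0.68 , 0.243])), (0.69, [264, 274], 371, array([ 0.478, -0.086]))]
candle_xl [(0.62, [178, 306], 1501, array([0.738, 0.078]))]
dish_s [(0.79, [350, 430], 1852, array([ 0.538, -0.402])), (0.75, [258, 359], 739, array([ 0.616, -0.193]))]
dish_m [(0.79, [350, 430], 1852, array([ 0.538, -0.402])), (0.75, [258, 359], 739, array([ 0.616, -0.193]))]
dish_l [(0.79, [350, 430], 1852, array([ 0.538, -0.402])), (0.75, [258, 359], 739, array([ 0.616, -0.193]))]
dish_xl [(0.57, [220, 202], 956, array([0.446, 0.122]))]
candle_green [(0.67, [140, 164], 816, array([0.569, 0.489]))]
glass [(0.63, [131, 324], 1512, array([0.957, 0.212]))]
```

View pics/top0.png

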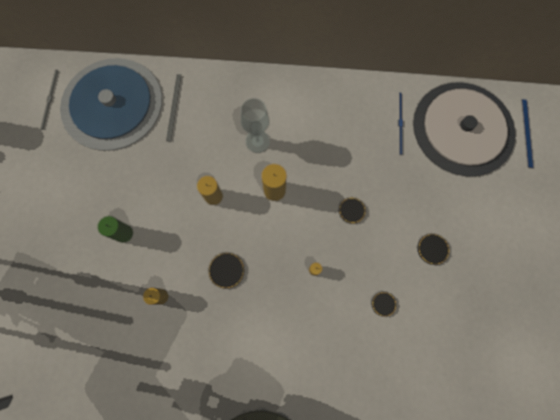

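View pics/side0.png

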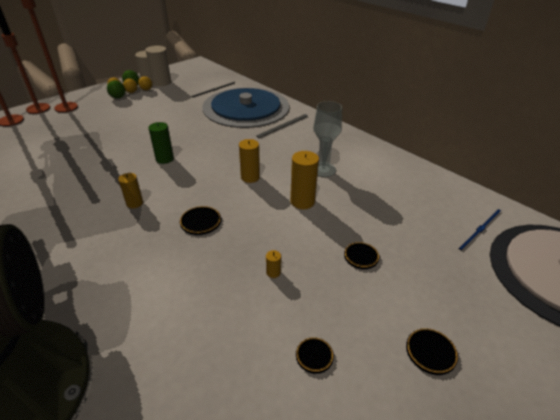

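The top view shows yellow candles at (row, col) (191,210), (183,275), (296,153) and (269,316). Dishes are at (271,226) the largest, (249,432), (210,351) and (304,384). The green candle is at (228,110), and the glass is at (121,255), close to the largest candle. The side view agrees. Next I'll fit positions, radii and heights over both views.

```bash
cat >> h.py <<'E'
from scipy.optimize import minimize
A=np.linspace(0,2*np.pi,48,endpoint=False); C=np.c_[np.cos(A),np.sin(A)]
def render(p,x,y,r,z0,z1,S=8):
    X=np.vstack([np.c_[C*r+[x,y],np.full(48,z)] for z in (z0,z1)])
    h=cv2.convexHull(proj(p,X).astype(np.float32))
    m=np.zeros((420,560),np.uint8); cv2.fillPoly(m,[np.round(h*16).astype(np.int32)],255,cv2.LINE_AA,4); return m/255.
def fit(views,x0,z0=0.):   # views: list of (picture,mask); x0: x,y,r,h
    sc=np.array([.01,.01,.005,.02])
    def f(v):
        x,y,r,h=x0+v*sc; e=0
        for p,m in views:
            R=render(p,x,y,abs(r),z0,z0+max(h,.001)); e+=np.abs(R-m).sum()/m.sum()
        return e
    s=minimize(f,np.zeros(4),method='Nelder-Mead',options=dict(initial_simplex=np.vstack([np.zeros(4),np.eye(4)]),xatol=.01,fatol=1e-4,maxiter=400))
    return x0+s.x*sc,s.fun
def near(p,label,rc,tol=25):
    for d in manip.silhouettes(p,label):
        if np.hypot(*(np.array(d['pixel'])-rc))<tol: return d['mask'].astype(float)
E
python3 - <<'E'
from h import *
np.set_printoptions(precision=4,suppress=True)
t=shot('top');s=shot('side')
T={'candle_s':((269,316),(264,274),[.47,-.1,.015,.05]),'candle_m':((296,153),(190,131),[.37,.29,.02,.075]),'candle_l':((191,210),(160,249),[.62,.18,.025,.1]),'candle_xl':((183,275),(178,306),[.65,.01,.03,.125]),
'dish_s':((304,384),(355,315),[.384,-.275,.031,.008]),'dish_m':((210,351),(256,361),[.62,-.188,.036,.008]),'dish_l':((249,432),(350,432),[.534,-.399,.041,.008]),'dish_xl':((271,226),(220,202),[.438,.122,.046,.008]),'candle_green':((228,110),(142,161),[.54,.42,.025,.1]),'glass':((121,255),(131,324),[.76,.06,.035,.18])}
for n,(a,b,x0) in T.items():
    v=[(p,near(p,n,np.array(rc))) for p,rc in ((t,a),(s,b))]; ok=[q[1] is not None for q in v]
    v=[q for q in v if q[1] is not None]
    if v: print(n,ok,*fit(v,np.array(x0)))
    else: print(n,'none')
E
```

```text
candle_s [True, True] [ 0.4586 -0.101   0.0118  0.0515] 0.2426882625830941
candle_m [True, True] [0.364  0.2791 0.0175 0.0739] 0.21817552731698603
candle_l [True, True] [0.6345 0.1782 0.0227 0.0975] 0.1188545394093616
candle_xl [True, True] [0.6612 0.016  0.028  0.1251] 0.09497681343523129
dish_s [True, True] [ 0.3883 -0.2768  0.0296  0.0043] 0.1592416504470019
dish_m [False, True] [ 0.6256 -0.1885  0.0362 -0.0024] 0.06284682485186033
dish_l [True, True] [ 0.5343 -0.4038  0.0392  0.0094] 0.08305041035003427
dish_xl [True, True] [0.4422 0.1214 0.0434 0.0066] 0.09993769506479047
candle_green [True, True] [0.5168 0.3997 0.0225 0.0973] 0.17377409388552642
glass [True, True] [0.7967 0.0736 0.0282 0.1798] 0.40277759949622893
```

All four yellow candles and dishes are identified, and the fitted sizes match. I'll start with the smallest candle by moving above it and checking with the wrist camera.

>>> carry_out(plan="14.5 -31.2 -2 0 0 0;14.5 -31.2 -2 0 0 0;14.5 -31.2 -2 0 0 0;14.5 -31.2 -2 0 0 0;14.5 -31.2 -2 0 0 0", claw=1, squeeze=20)

```text
time_s: 2.62
tcp_pos: [0.242, 0.3658, 0.3946]
eef_rot: [[-0.952, 0.307, 0.0], [0.307, 0.952, 0.0], [-0.0, 0.0, -1.0]]
ft_force: [1.1, -0.0, -0.0]
width: 0.0942
grip_force: 0.0
```

>>> carry_out(plan="14.5 -31.2 -2 0 0 0;14.5 -31.2 -2 0 0 0;14.5 -31.2 -2 0 0 0;14.5 -31.2 -2 0 0 0;14.5 -31.2 -2 0 0 0")

```text
time_s: 3.03
tcp_pos: [0.3144, 0.2097, 0.3848]
eef_rot: [[-0.952, 0.307, 0.001], [0.307, 0.952, 0.0], [-0.001, 0.001, -1.0]]
ft_force: [1.2, 0.3, -0.5]
width: 0.0941
grip_force: 0.0
```

>>> carry_out(plan="14.5 -31.2 -2 0 0 0;14.5 -31.2 -2 0 0 0;14.5 -31.2 -2 0 0 0;14.5 -31.2 -2 0 0 0;14.5 -31.2 -2 0 0 0")

```text
time_s: 3.45
tcp_pos: [0.387, 0.0535, 0.3748]
eef_rot: [[-0.951, 0.308, 0.001], [0.308, 0.951, 0.0], [-0.001, 0.0, -1.0]]
ft_force: [0.9, 1.0, 0.6]
width: 0.0938
grip_force: 0.0
```

>>> carry_out(plan="14.5 -31.2 -2 0 0 0;14.5 -31.2 -2 0 0 0;14.5 -31.2 -2 0 0 0;14.5 -31.2 -2 0 0 0;0 0 0 0 0 0")

```text
time_s: 3.87
tcp_pos: [0.4461, -0.0734, 0.3663]
eef_rot: [[-0.95, 0.311, 0.0], [0.311, 0.95, -0.001], [-0.0, -0.001, -1.0]]
ft_force: [0.3, -0.1, -0.3]
width: 0.0938
grip_force: 0.0
```

```bash
cat >> h.py <<'E'
def wfit(views_x0):pass
def report(tx,ty,z=None):
    s=manip.observe(); t=np.array(s['tcp_pos']); g=t+np.array(s['eef_rot'])[:,2]*manip.hold_point_z
    print('t',round(s['time_s'],2),'tcp',t.round(4),'grasp',g.round(4),'shift mm',((np.array([tx,ty,z if z is not None else g[2]])-g)*1000).round(1),'w',round(s['width'],4),'F',np.round(s['ft_force'],1),'rotz',np.array(s['eef_rot'])[:,2].round(4))
E
python3 - <<'E'
from h import *
np.set_printoptions(precision=4,suppress=True)
report(.4586,-.101,.035)
w=shot('wrist','w1.png'); print(w['xyz'],w['rotation'],w['fx'])
for n in ['candle_s','candle_m','candle_l','candle_xl','dish_s']:
    print(n,[(round(d['conf'],2),np.round(d['pixel']),d['mask'].sum()) for d in manip.silhouettes(w,n)])
c=proj(w,[[.4586,-.101,0],[.4586,-.101,.05]]); print(c)
E
```

```text
t 3.87 tcp [ 0.4461 -0.0734  0.3663] grasp [ 0.4461 -0.0735  0.1859] shift mm [  12.5  -27.5 -150.9] w 0.0938 F [ 0.3 -0.1 -0.3] rotz [ 0.0001 -0.0007 -1.    ]
[ 0.3767 -0.0493  0.3465] [[ 0.3109 -0.92   -0.2387]
 [ 0.9504  0.301   0.0779]
 [ 0.0002 -0.2511  0.968 ]] 365.9717781956127
candle_s [(0.7, array([281., 550.]), np.int64(500)), (0.63, array([221., 250.]), np.int64(1237))]
candle_m [(0.7, array([281., 550.]), np.int64(500)), (0.63, array([221., 250.]), np.int64(1237))]
candle_l [(0.7, array([281., 550.]), np.int64(500)), (0.63, array([221., 250.]), np.int64(1237))]
candle_xl [(0.76, array([389., 420.]), np.int64(1249))]
dish_s [(0.76, array([384., 229.]), np.int64(1722)), (0.68, array([200.,  63.]), np.int64(3153))]
[[254.5786 214.1842]
 [250.8252 229.5928]]
```

View pics/w1.png

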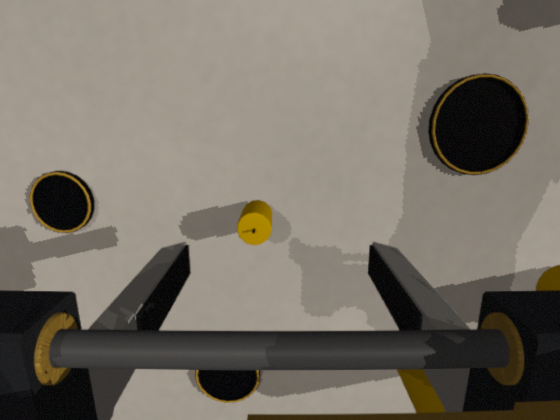

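The wrist view shows candle_s at about (221,255), dish_s at left (202,62) and dish_xl at right (123,478). The prediction is off by about 3 px, so I'll refine by fitting this view with the top view.

```bash
cat >> h.py <<'E'
def wfitn(w,n,x0,extra=()):
    c=proj(w,[x0[0],x0[1],x0[3]/2])[0][::-1]; m=near(w,n,c,30)
    if m is None: print(n,'not found'); return
    vs=[(w,m)]
    for p in extra:
        m=near(p,n,proj(p,[x0[0],x0[1],x0[3]/2])[0][::-1],20)
        if m is not None: vs.append((p,m))
    r=fit(vs,np.array(x0,float)); print(n,len(vs),r[0].round(4),round(r[1],3))
E
python3 - <<'E'
from h import *
w=shot('wrist'); t=shot('top')
wfitn(w,'candle_s',[.4586,-.101,.015,.05]);wfitn(w,'candle_s',[.4586,-.101,.015,.05],[t])
wfitn(w,'dish_s',[.3883,-.2768,.031,.008]);wfitn(w,'dish_s',[.3883,-.2768,.031,.008],[t]);
wfitn(w,'dish_xl',[.4422,.1214,.046,.008]);wfitn(w,'dish_xl',[.4422,.1214,.046,.008],[t])
E
```

```text
candle_s 1 [ 0.4599 -0.0995  0.0146  0.0438] 0.045
candle_s 1 [ 0.4599 -0.0995  0.0146  0.0438] 0.045
dish_s 1 [ 0.3876 -0.2778  0.0317 -0.0093] 0.032
dish_s 1 [ 0.3876 -0.2778  0.0317 -0.0093] 0.032
dish_xl 1 [0.4417 0.1246 0.0456 0.0044] 0.018
dish_xl 2 [0.4408 0.122  0.0441 0.0114] 0.071
```

>>> carry_out(plan="4.5 -9 0 0 0 0;4.5 -9 -10 0 0 0;4.5 -8 -20 0 0 0;0 0 -25 0 0 0;0 0 -25 0 0 0")

```text
time_s: 5.13
tcp_pos: [0.4586, -0.0965, 0.2858]
eef_rot: [[-0.951, 0.308, 0.001], [0.308, 0.951, -0.0], [-0.001, -0.0, -1.0]]
ft_force: [0.3, 0.2, -1.0]
width: 0.0943
grip_force: 0.0
```

>>> carry_out(plan="0 0 -25 0 0 0;0 0 -22 0 0 0;0 0 -15 0 0 0;0 0 -8 0 0 0;0 0 0 0 0 0")

```text
time_s: 5.55
tcp_pos: [0.4582, -0.0959, 0.2153]
eef_rot: [[-0.951, 0.308, -0.002], [0.308, 0.951, 0.001], [0.002, -0.0, -1.0]]
ft_force: [0.9, 0.1, -0.1]
width: 0.0941
grip_force: 0.0
```

>>> carry_out(plan="0 0 0 0 0 0;0 0 0 0 0 0;0 0 0 0 0 0;0 0 0 0 0 0;0 0 0 0 0 0", claw=-1, squeeze=15)

```text
time_s: 5.97
tcp_pos: [0.4583, -0.0955, 0.2172]
eef_rot: [[-0.951, 0.308, 0.001], [0.308, 0.951, -0.0], [-0.001, 0.0, -1.0]]
ft_force: [0.0, -1.2, 0.3]
width: 0.0644
grip_force: 0.0
```

>>> carry_out(plan="0 0 0 0 0 0;0 0 0 0 0 0;0 0 0 0 0 0;0 0 0 0 0 0;0 0 0 0 0 0")

```text
time_s: 6.38
tcp_pos: [0.4583, -0.0955, 0.2167]
eef_rot: [[-0.951, 0.308, 0.0], [0.308, 0.951, -0.0], [-0.0, -0.0, -1.0]]
ft_force: [-0.1, 0.1, -0.4]
width: 0.031
grip_force: 0.2
```

>>> carry_out(plan="0 0 0 0 0 0;0 0 0 0 0 0;0 0 5 0 0 0;0 0 10 0 0 0;0 0 10 0 0 0")

```text
time_s: 6.8
tcp_pos: [0.4582, -0.0955, 0.2425]
eef_rot: [[-0.951, 0.308, -0.0], [0.308, 0.951, 0.0], [0.0, -0.0, -1.0]]
ft_force: [0.6, 0.2, -0.1]
width: 0.0298
grip_force: 15.0
```

>>> carry_out(plan="-2 -5 10 0 0 0;-6 -15 5 0 0 0;-10 -25 0 0 0 0;-10.7 -26 0 0 0 0;-12 -30 0 0 0 0")

```text
time_s: 7.22
tcp_pos: [0.417, -0.1974, 0.2579]
eef_rot: [[-0.952, 0.307, 0.001], [0.307, 0.952, -0.001], [-0.001, -0.0, -1.0]]
ft_force: [-0.3, 0.1, -0.1]
width: 0.0298
grip_force: 15.0
```

>>> carry_out(plan="-12 -30 0 0 0 0;-10 -25 0 0 0 0;-6 -15 0 0 0 0;-4 -10 0 0 0 0;0 0 0 0 0 0")

```text
time_s: 7.63
tcp_pos: [0.3849, -0.2779, 0.2574]
eef_rot: [[-0.951, 0.31, 0.001], [0.31, 0.951, -0.001], [-0.001, -0.0, -1.0]]
ft_force: [0.8, -0.4, -0.9]
width: 0.0294
grip_force: 15.0
```

Run:
```python
from h import *
report(.3856,-.2768,.040)
w=shot('wrist','w2.png'); t=shot('top'); s=shot('side')
for p,q in((w,'w'),(s,'s')):
  r=manip.silhouettes(p,'candle_s'); print(q,[(round(d['conf'],2),np.round(d['pixel']),d['mask'].sum()) for d in r])
print(proj(w,[[.3878,-.2775,.06],[.3878,-.2775,.008]]))
```

```text
t 7.63 tcp [ 0.3849 -0.2779  0.2574] grasp [ 0.385  -0.2781  0.077 ] shift mm [  0.6   1.3 -37. ] w 0.0294 F [ 0.8 -0.4 -0.9] rotz [ 8.e-04 -8.e-04 -1.e+00]
w [(0.6, array([274., 275.]), np.int64(4847))]
s [(0.75, array([194., 132.]), np.int64(617)), (0.53, array([333., 313.]), np.int64(213))]
[[278.65623047 265.50108654]
 [278.65752571 234.16038582]]
```

View pics/w2.png

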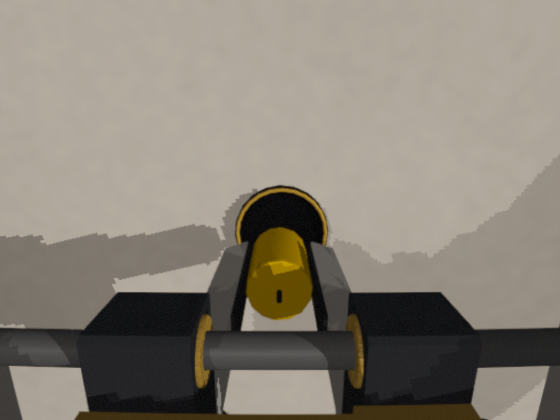

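The candle is held over dish_s, with the dish rim around (229,282). I'll check the rim fit from this closer view.

```bash
cat >> h.py <<'E'
def pts2(p,pts,z):
    "fit circle at height z through (col,row) rim points -> x,y,r"
    P=np.array([onz(p,(r,c),z)[:2] for c,r in pts]); M=np.c_[2*P,np.ones(len(P))]
    s=np.linalg.lstsq(M,(P**2).sum(1),rcond=None)[0]; return s[0],s[1],np.sqrt(s[2]+s[0]**2+s[1]**2)
E
python3 - <<'E'
from h import *
w=shot('wrist')
print(pts2(w,[(236,229),(328,229),(282,186),(250,198),(315,198)],.008))
d=near(w,'dish_s',np.array([225,282]),30)
if d is not None:
    c=cv2.convexHull(np.argwhere(d>0)[:,::-1].astype(np.int32))[:,0]; c=c[c[:,1]<232]
    print(pts2(w,c,.008),len(c))
r=manip.observe();print(r['tcp_pos'])
E
```

```text
(np.float64(0.38707798229469453), np.float64(-0.2721238553051864), np.float64(0.030242547554742483))
(np.float64(0.38559086456285857), np.float64(-0.2750099394237315), np.float64(0.029894753756700018)) 19
[ 0.38588057 -0.27583681  0.25670777]
```

>>> carry_out(plan="-1 3 -10 0 0 0;0 0 -12 0 0 0;0 0 -8 0 0 0;0 0 -4 0 0 0;0 0 -1.5 0 0 0")

```text
time_s: 8.4
tcp_pos: [0.3845, -0.2732, 0.2206]
eef_rot: [[-0.952, 0.308, -0.001], [0.308, 0.952, 0.001], [0.002, 0.001, -1.0]]
ft_force: [-5.9, 6.9, 19.8]
width: 0.0296
grip_force: 15.0
```

>>> carry_out(plan="0 0 -0.5 0 0 0;0 0 0 0 0 0;0 0 0 0 0 0;0 0 0 0 0 0;0 0 0 0 0 0")

```text
time_s: 8.82
tcp_pos: [0.3846, -0.2735, 0.2207]
eef_rot: [[-0.951, 0.308, 0.0], [0.308, 0.951, -0.0], [-0.0, -0.0, -1.0]]
ft_force: [0.6, 0.8, 0.4]
width: 0.0298
grip_force: 15.0
```

>>> carry_out(plan="0 0 0 0 0 0;0 0 0 0 0 0;0 0 0 0 0 0;0 0 0 0 0 0;0 0 0 0 0 0", claw=0.5)

```text
time_s: 9.23
tcp_pos: [0.3845, -0.2735, 0.2206]
eef_rot: [[-0.951, 0.308, 0.0], [0.308, 0.951, -0.0], [-0.0, -0.0, -1.0]]
ft_force: [0.4, -0.1, -0.0]
width: 0.0598
grip_force: 0.0
```

>>> carry_out(plan="0 0 10 0 0 0;0 0 25 0 0 0;0 0 35 0 0 0;0 0 35 0 0 0;0 10 35 0 0 0")

```text
time_s: 9.65
tcp_pos: [0.3842, -0.2639, 0.3631]
eef_rot: [[-0.951, 0.309, 0.0], [0.309, 0.951, -0.0], [-0.0, -0.0, -1.0]]
ft_force: [0.2, 0.1, -0.3]
width: 0.0706
grip_force: 0.0
```

Run:
```python
from h import *
report(.3875,-.2745)
w=shot('wrist','w3.png'); t=shot('top'); s=shot('side')
wfitn(s,'candle_s',[.387,-.275,.015,.05]); wfitn(w,'candle_s',[.387,-.275,.015,.05]); wfitn(w,'candle_s',[.387,-.275,.015,.05],[s,t])
```

```text
t 9.65 tcp [ 0.3842 -0.2639  0.3631] grasp [ 0.3842 -0.264   0.1827] shift mm [  3.3 -10.5   0. ] w 0.0706 F [ 0.2  0.1 -0.3] rotz [ 3.e-04 -5.e-04 -1.e+00]
candle_s 1 [ 0.3907 -0.2728  0.0126  0.0483] 0.053
candle_s 1 [ 0.3887 -0.2737  0.0148  0.0422] 0.034
candle_s 2 [ 0.3894 -0.2734  0.0133  0.0476] 0.235
```

View pics/w3.png

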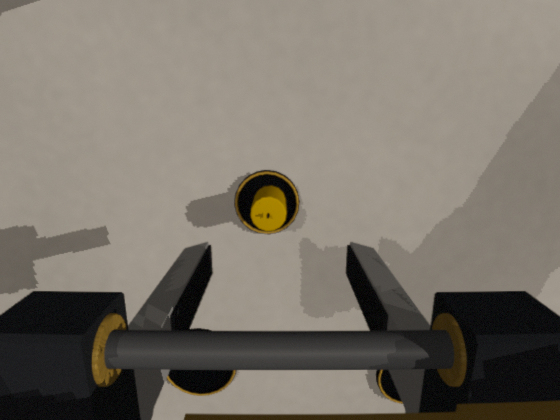

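candle_s stands upright inside dish_s, whose rim spans cols 235–299 and rows 170–234. Next is candle_m.

>>> carry_out(plan="-1 20 0 0 0 0;-1.5 35 0 0 0 0;-1.5 37 0 0 0 0;-1.5 38 0 0 0 0;-1.5 38 0 0 0 0", claw=1)

```text
time_s: 10.47
tcp_pos: [0.377, -0.0942, 0.3598]
eef_rot: [[-0.951, 0.309, -0.002], [0.309, 0.951, 0.001], [0.002, 0.0, -1.0]]
ft_force: [0.8, 0.0, 0.5]
width: 0.0938
grip_force: 0.0
```

>>> carry_out(plan="-1.5 38 0 0 0 0;-1.5 38 0 0 0 0;-1.5 38 0 0 0 0;-1.5 38 0 0 0 0;-1.5 38 0 0 0 0")

```text
time_s: 10.88
tcp_pos: [0.3695, 0.0962, 0.3601]
eef_rot: [[-0.951, 0.308, -0.001], [0.308, 0.951, -0.0], [0.001, -0.001, -1.0]]
ft_force: [0.5, 0.2, 0.2]
width: 0.0942
grip_force: 0.0
```

>>> carry_out(plan="-1.5 38 0 0 0 0;-1.5 38 0 0 0 0;-1.5 38 0 0 0 0;-1 36 0 0 0 0;0 26 0 0 0 0")

```text
time_s: 11.3
tcp_pos: [0.364, 0.2731, 0.3597]
eef_rot: [[-0.952, 0.307, -0.001], [0.307, 0.952, -0.001], [0.001, -0.001, -1.0]]
ft_force: [-0.5, -0.5, -0.4]
width: 0.0939
grip_force: 0.0
```

>>> carry_out(plan="0 8 0 0 0 0;0 0 0 0 0 0;0 0 0 0 0 0;0 0 0 0 0 0;0 0 0 0 0 0")

```text
time_s: 11.72
tcp_pos: [0.3648, 0.2774, 0.3606]
eef_rot: [[-0.951, 0.309, -0.0], [0.309, 0.951, -0.0], [0.0, -0.0, -1.0]]
ft_force: [-0.1, -0.0, 0.2]
width: 0.0939
grip_force: 0.0
```

Run:
```python
from h import *
report(.364,.279,.055)
w=shot('wrist','w4.png'); t=shot('top'); s=shot('side')
wfitn(w,'candle_m',[.364,.279,.02,.075]); wfitn(w,'candle_m',[.364,.279,.02,.075],[s,t])
wfitn(w,'dish_xl',[.4412,.1235,.046,.008])
wfitn(w,'candle_green',[.5168,.4,.025,.1])
```

```text
t 11.72 tcp [0.3648 0.2774 0.3606] grasp [0.3648 0.2774 0.1802] shift mm [  -0.8    1.6 -125.2] w 0.0939 F [-0.1 -0.   0.2] rotz [-1.e-04 -2.e-04 -1.e+00]
candle_m 1 [0.3644 0.2804 0.0192 0.0723] 0.025
candle_m 3 [0.3808 0.2777 0.001  0.0724] 2.91
dish_xl 1 [ 0.4548  0.1477  0.0203 -0.0141] 0.395
candle_green 1 [0.5017 0.4084 0.0097 0.0648] 0.151
```

View pics/w4.png

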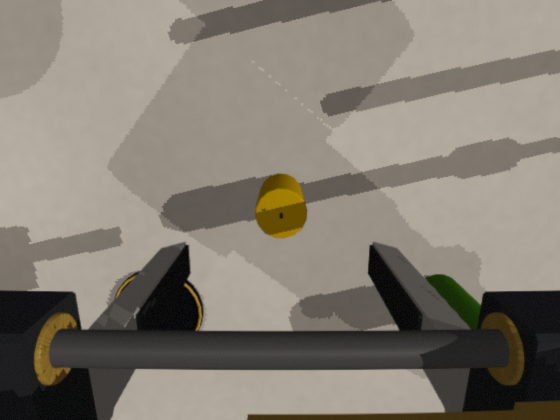

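candle_m is centred at (207,281), between the fingers, so I'll grasp it.

>>> carry_out(plan="-0.5 2 -10 0 0 0;0 0 -25 0 0 0;0 0 -35 0 0 0;0 0 -30 0 0 0;0 0 -20 0 0 0")

```text
time_s: 12.58
tcp_pos: [0.3632, 0.2802, 0.2374]
eef_rot: [[-0.952, 0.308, -0.002], [0.308, 0.952, -0.002], [0.002, -0.002, -1.0]]
ft_force: [0.3, -0.2, 0.5]
width: 0.0939
grip_force: 0.0
```

>>> carry_out(plan="0 0 -5 0 0 0;0 0 0 0 0 0;0 0 0 0 0 0;0 0 0 0 0 0;0 0 0 0 0 0", claw=-1, squeeze=20)

```text
time_s: 13.0
tcp_pos: [0.3643, 0.2807, 0.2369]
eef_rot: [[-0.951, 0.308, 0.002], [0.308, 0.951, 0.001], [-0.001, 0.002, -1.0]]
ft_force: [-0.1, 0.8, 0.5]
width: 0.0641
grip_force: 0.0
```

>>> carry_out(plan="0 0 0 0 0 0;0 0 0 0 0 0;0 0 0 0 0 0;0 0 0 0 0 0;0 0 0 0 0 0")

```text
time_s: 13.42
tcp_pos: [0.3641, 0.2805, 0.2359]
eef_rot: [[-0.951, 0.308, 0.0], [0.308, 0.951, 0.0], [-0.0, 0.0, -1.0]]
ft_force: [-0.8, -1.0, 3.4]
width: 0.0399
grip_force: 20.0
```

>>> carry_out(plan="0 0 5 0 0 0;0 0 15 0 0 0;0 0 20 0 0 0;0 0 30 0 0 0;0 0 30 0 0 0")

```text
time_s: 13.83
tcp_pos: [0.3638, 0.2803, 0.3367]
eef_rot: [[-0.951, 0.308, -0.001], [0.308, 0.951, -0.001], [0.001, -0.001, -1.0]]
ft_force: [0.7, 0.3, -0.1]
width: 0.0395
grip_force: 20.0
```

>>> carry_out(plan="8 -14 3 0 0 0;15 -28 3 0 0 0;19 -34 0 0 0 0;19 -34 0 0 0 0;19 -34 0 0 0 0")

```text
time_s: 14.25
tcp_pos: [0.4444, 0.1349, 0.3421]
eef_rot: [[-0.952, 0.307, 0.0], [0.307, 0.952, 0.0], [-0.0, 0.0, -1.0]]
ft_force: [0.4, 0.4, -0.1]
width: 0.0396
grip_force: 20.0
```

>>> carry_out(plan="19 -34 0 0 0 0;19 -34 0 0 0 0;19 -34 0 0 0 0;19 -34 0 0 0 0;19 -34 0 0 0 0")

```text
time_s: 14.67
tcp_pos: [0.5395, -0.0355, 0.3419]
eef_rot: [[-0.951, 0.308, 0.0], [0.308, 0.951, 0.0], [-0.0, 0.0, -1.0]]
ft_force: [-0.1, 0.9, -1.9]
width: 0.0397
grip_force: 20.0
```

>>> carry_out(plan="19 -34 0 0 0 0;19 -34 0 0 0 0;19 -34 0 0 0 0;19 -34 0 0 0 0;10.5 -19 0 0 0 0")

```text
time_s: 15.08
tcp_pos: [0.6263, -0.1919, 0.3414]
eef_rot: [[-0.951, 0.31, -0.0], [0.31, 0.951, -0.0], [0.0, -0.0, -1.0]]
ft_force: [-0.2, 0.6, -0.4]
width: 0.0397
grip_force: 20.0
```

>>> carry_out(plan="0 0 -10 0 0 0;0 0 -20 0 0 0;0 0 -20 0 0 0;0 0 -10 0 0 0;0 0 0 0 0 0")

```text
time_s: 15.5
tcp_pos: [0.6251, -0.188, 0.2791]
eef_rot: [[-0.952, 0.307, -0.004], [0.307, 0.952, 0.002], [0.004, 0.0, -1.0]]
ft_force: [-0.2, -0.1, -0.8]
width: 0.0398
grip_force: 20.0
```

```bash
cat >> h.py <<'E'
def rim(w,n,x,y,r):
    # gold/dark rim: hull of the dish mask, drop hull points on the near (lower) side hidden by the candle
    c0=proj(w,[x,y,.008])[0]; d=near(w,n,c0[::-1],45)
    if d is None: print('no dish'); return
    c=cv2.convexHull(np.argwhere(d>0)[:,::-1].astype(np.int32))[:,0]; c=c[c[:,1]<c0[1]+3]
    print(n,'rim',np.round(pts2(w,c,.008),4),'n',len(c),'pred px',c0.round(0),'mask top/left/right',c[:,1].min(),c[:,0].min(),c[:,0].max())
E
python3 - <<'E'
from h import *
report(.6256,-.1885,.059)
w=shot('wrist','w5.png'); rim(w,'dish_m',.6256,-.1885,.036)
E
```

```text
t 15.5 tcp [ 0.6251 -0.188   0.2791] grasp [ 0.6243 -0.1877  0.0987] shift mm [  1.3  -0.8 -39.7] w 0.0398 F [-0.2 -0.1 -0.8] rotz [-0.0041  0.0016 -1.    ]
dish_m rim [ 0.6204 -0.189   0.0356] n 25 pred px [276. 224.] mask top/left/right 168 223 323
```

View pics/w5.png

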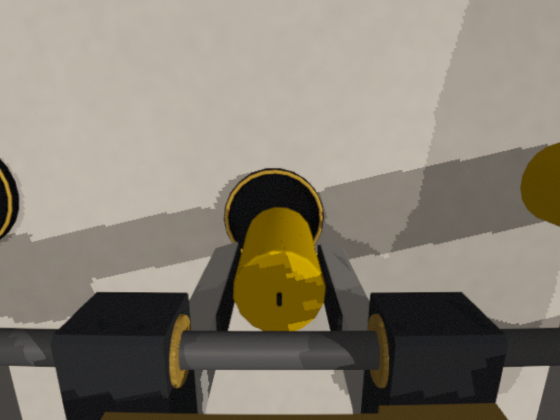

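The candle is held over dish_m, whose rim spans cols 225–323 with its top at row 169. I'll shift about 3 mm and lower slowly.

>>> carry_out(plan="-1.5 -0.5 0 0 0 0;-1.5 -0.5 -10 0 0 0;0 0 -14 0 0 0;0 0 -9 0 0 0;0 0 -4 0 0 0")

```text
time_s: 16.02
tcp_pos: [0.6222, -0.1894, 0.2422]
eef_rot: [[-0.951, 0.308, -0.003], [0.308, 0.951, 0.001], [0.003, 0.0, -1.0]]
ft_force: [-0.2, 0.9, -0.7]
width: 0.0396
grip_force: 20.0
```

>>> carry_out(plan="0 0 -2 0 0 0;0 0 -1.5 0 0 0;0 0 -0.8 0 0 0;0 0 0 0 0 0;0 0 0 0 0 0")

```text
time_s: 16.43
tcp_pos: [0.6226, -0.1895, 0.2407]
eef_rot: [[-0.951, 0.308, 0.001], [0.308, 0.951, -0.0], [-0.001, -0.0, -1.0]]
ft_force: [-0.2, 0.7, -0.6]
width: 0.0396
grip_force: 20.0
```

>>> carry_out(plan="0 0 -0.3 0 0 0;0 0 0 0 0 0;0 0 0 0 0 0;0 0 0 0 0 0;0 0 0 0 0 0")

```text
time_s: 16.85
tcp_pos: [0.6225, -0.1895, 0.2401]
eef_rot: [[-0.951, 0.308, 0.0], [0.308, 0.951, -0.0], [-0.0, -0.0, -1.0]]
ft_force: [-0.7, 0.4, -1.2]
width: 0.0397
grip_force: 20.0
```

Not in contact yet, so I'll creep down until it touches.

>>> carry_out(plan="0 0 -0.4 0 0 0;0 0 0 0 0 0;0 0 0 0 0 0;0 0 0 0 0 0;0 0 0 0 0 0")

```text
time_s: 17.27
tcp_pos: [0.6226, -0.1895, 0.2399]
eef_rot: [[-0.951, 0.308, 0.0], [0.308, 0.951, -0.0], [-0.0, 0.0, -1.0]]
ft_force: [-0.9, 0.6, 5.3]
width: 0.0398
grip_force: 20.0
```

>>> carry_out(plan="0 0 -0.4 0 0 0;0 0 0 0 0 0;0 0 0 0 0 0;0 0 0 0 0 0;0 0 0 0 0 0")

```text
time_s: 17.68
tcp_pos: [0.6226, -0.1896, 0.2399]
eef_rot: [[-0.951, 0.308, 0.001], [0.308, 0.951, -0.0], [-0.001, -0.0, -1.0]]
ft_force: [-2.4, 0.9, 8.2]
width: 0.0397
grip_force: 20.0
```

>>> carry_out(plan="0 0 0 0 0 0;0 0 0 0 0 0;0 0 0 0 0 0;0 0 0 0 0 0;0 0 0 0 0 0", claw=0.7)

```text
time_s: 18.1
tcp_pos: [0.6225, -0.1895, 0.239]
eef_rot: [[-0.951, 0.308, -0.0], [0.308, 0.951, 0.0], [0.0, -0.0, -1.0]]
ft_force: [-0.5, 0.3, 0.6]
width: 0.0696
grip_force: 0.0
```

>>> carry_out(plan="0 0 10 0 0 0;0 0 25 0 0 0;0 0 35 0 0 0;0 0 35 0 0 0;0 0 32 0 0 0")

```text
time_s: 18.52
tcp_pos: [0.6223, -0.1894, 0.3792]
eef_rot: [[-0.951, 0.308, 0.001], [0.308, 0.951, -0.0], [-0.001, -0.0, -1.0]]
ft_force: [0.5, -0.4, -0.4]
width: 0.0797
grip_force: 0.0
```

Run:
```python
from h import *
report(.6345,.178)
w=shot('wrist','w6.png'); s=shot('side')
wfitn(w,'candle_m',[.622,-.19,.02,.079],[s]); rim(w,'dish_m',.622,-.189,.036)
wfitn(w,'candle_xl',[.661,.016,.03,.125],[s])
wfitn(w,'dish_l',[.534,-.404,.041,.008],[s]);
```

```text
t 18.52 tcp [ 0.6223 -0.1894  0.3792] grasp [ 0.6225 -0.1895  0.1988] shift mm [ 12.  367.5   0. ] w 0.0797 F [ 0.5 -0.4 -0.4] rotz [ 1.1e-03 -4.0e-04 -1.0e+00]
candle_m 2 [ 0.6241 -0.1889  0.0194  0.0749] 0.152
dish_m rim [ 0.6205 -0.1889  0.0356] n 17 pred px [277. 192.] mask top/left/right 154 241 313
candle_xl 2 [0.6616 0.0172 0.0285 0.1239] 0.097
dish_l 2 [ 0.5349 -0.4029  0.0398  0.0066] 0.075
```

View pics/w6.png

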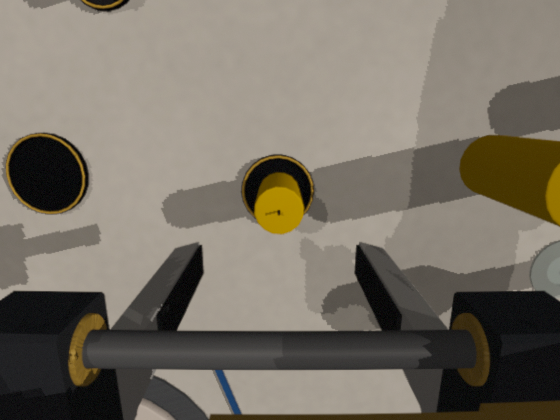

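candle_m stands upright in dish_m, whose rim spans cols 242–313. dish_l is at left (172,47) and the glass is at the right edge. Next is candle_l.

>>> carry_out(plan="0 15 0 0 0 0;1 30 0 0 0 0;1 38 0 0 0 0;1 38 0 0 0 0;1 38 0 0 0 0", claw=1)

```text
time_s: 19.38
tcp_pos: [0.6261, -0.0281, 0.3759]
eef_rot: [[-0.951, 0.308, -0.001], [0.308, 0.951, 0.0], [0.001, 0.0, -1.0]]
ft_force: [0.4, -0.4, -0.1]
width: 0.094
grip_force: 0.0
```

>>> carry_out(plan="1 38 0 0 0 0;1 38 0 0 0 0;1 38 0 0 0 0;1 38 0 0 0 0;2 32 0 0 0 0")

```text
time_s: 19.8
tcp_pos: [0.6317, 0.1569, 0.376]
eef_rot: [[-0.952, 0.307, -0.001], [0.307, 0.952, 0.0], [0.001, -0.0, -1.0]]
ft_force: [0.6, -0.6, 0.2]
width: 0.0941
grip_force: 0.0
```

>>> carry_out(plan="2 20 0 0 0 0;0 4 0 0 0 0;0 0 0 0 0 0;0 0 0 0 0 0;0 0 0 0 0 0")

```text
time_s: 20.22
tcp_pos: [0.6345, 0.1765, 0.3762]
eef_rot: [[-0.951, 0.309, -0.0], [0.309, 0.951, -0.0], [0.0, -0.0, -1.0]]
ft_force: [0.2, 0.6, 0.0]
width: 0.0938
grip_force: 0.0
```

Run:
```python
from h import *
report(.6345,.178,.072)
w=shot('wrist','w7.png'); s=shot('side')
wfitn(w,'candle_l',[.6345,.178,.025,.1]);wfitn(w,'candle_l',[.6345,.178,.025,.1],[s])
wfitn(w,'candle_xl',[.6616,.0172,.03,.125],[s])
wfitn(w,'glass',[.78,.07,.035,.18],[s])
```

```text
t 20.22 tcp [0.6345 0.1765 0.3762] grasp [0.6345 0.1765 0.1958] shift mm [  -0.     1.5 -123.8] w 0.0938 F [0.2 0.6 0. ] rotz [-2.e-04 -2.e-04 -1.e+00]
candle_l 1 [0.6339 0.1783 0.0246 0.0948] 0.02
candle_l 2 [0.6342 0.1784 0.024  0.0955] 0.123
candle_xl 2 [0.6481 0.017  0.0166 0.1043] 0.683
glass 2 [0.8058 0.0731 0.0168 0.1844] 0.821
```

View pics/w7.png

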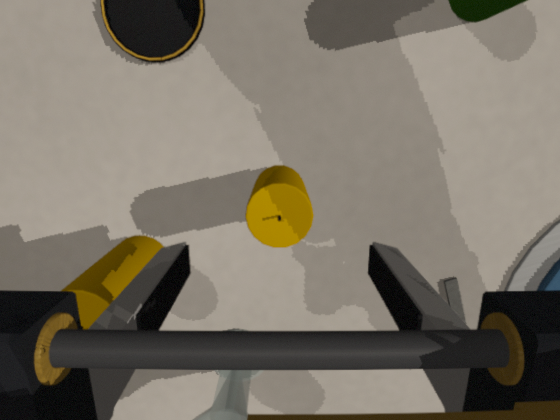

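candle_l is at (208,279), centred between the fingers. I'll grasp it and lift it well clear of the xl candle.

>>> carry_out(plan="-0.5 2 -10 0 0 0;0 0 -25 0 0 0;0 0 -35 0 0 0;0 0 -30 0 0 0;0 0 -19 0 0 0")

```text
time_s: 21.08
tcp_pos: [0.6332, 0.1795, 0.253]
eef_rot: [[-0.951, 0.308, -0.004], [0.308, 0.952, -0.001], [0.003, -0.002, -1.0]]
ft_force: [-0.2, -0.0, -0.3]
width: 0.0939
grip_force: 0.0
```

>>> carry_out(plan="0 0 -5 0 0 0;0 0 0 0 0 0;0 0 0 0 0 0;0 0 0 0 0 0;0 0 0 0 0 0", claw=-1, squeeze=30)

```text
time_s: 21.5
tcp_pos: [0.6343, 0.1796, 0.2539]
eef_rot: [[-0.951, 0.308, 0.002], [0.308, 0.951, 0.001], [-0.002, 0.001, -1.0]]
ft_force: [-0.5, -0.1, -0.1]
width: 0.0641
grip_force: 0.0
```

>>> carry_out(plan="0 0 0 0 0 0;0 0 0 0 0 0;0 0 0 0 0 0;0 0 0 0 0 0;0 0 0 0 0 0")

```text
time_s: 21.92
tcp_pos: [0.6342, 0.1794, 0.253]
eef_rot: [[-0.951, 0.308, 0.001], [0.308, 0.951, -0.0], [-0.001, 0.0, -1.0]]
ft_force: [-1.3, -2.7, 6.0]
width: 0.0495
grip_force: 29.9
```

>>> carry_out(plan="0 0 5 0 0 0;0 0 20 0 0 0;0 0 35 0 0 0;0 0 35 0 0 0;0 0 35 0 0 0")

```text
time_s: 22.33
tcp_pos: [0.6338, 0.1796, 0.3836]
eef_rot: [[-0.952, 0.308, -0.001], [0.308, 0.952, 0.0], [0.001, -0.0, -1.0]]
ft_force: [0.4, 1.0, -1.1]
width: 0.0498
grip_force: 29.9
```

>>> carry_out(plan="0 0 20 0 0 0;0 0 5 0 0 0;-2 -12 0 0 0 0;-4 -24 0 0 0 0;-6 -34 0 0 0 0")

```text
time_s: 22.75
tcp_pos: [0.6216, 0.1096, 0.4042]
eef_rot: [[-0.952, 0.305, -0.004], [0.305, 0.952, -0.0], [0.004, -0.001, -1.0]]
ft_force: [1.1, -0.7, -1.2]
width: 0.0498
grip_force: 29.9
```

>>> carry_out(plan="-6 -36 0 0 0 0;-6 -36 0 0 0 0;-6 -36 0 0 0 0;-6 -36 0 0 0 0;-6 -36 0 0 0 0")

```text
time_s: 23.17
tcp_pos: [0.591, -0.0728, 0.4046]
eef_rot: [[-0.951, 0.308, -0.004], [0.308, 0.951, 0.001], [0.004, -0.0, -1.0]]
ft_force: [0.7, -0.4, -1.2]
width: 0.0496
grip_force: 29.9
```

>>> carry_out(plan="-6 -36 0 0 0 0;-6 -36 0 0 0 0;-6 -36 0 0 0 0;-6 -36 0 0 0 0;-6 -36 0 0 0 0")

```text
time_s: 23.58
tcp_pos: [0.5608, -0.2527, 0.4046]
eef_rot: [[-0.951, 0.308, -0.003], [0.308, 0.951, 0.002], [0.004, 0.001, -1.0]]
ft_force: [1.3, 0.9, -0.6]
width: 0.0501
grip_force: 29.9
```

>>> carry_out(plan="-6 -36 0 0 0 0;-6 -36 0 0 0 0;-6 -36 0 0 0 0;-6 -30 0 0 0 0;-3.5 -14.5 0 0 0 0")

```text
time_s: 24.0
tcp_pos: [0.5326, -0.4068, 0.404]
eef_rot: [[-0.951, 0.31, -0.003], [0.31, 0.951, 0.002], [0.004, 0.001, -1.0]]
ft_force: [-0.6, -0.0, -1.6]
width: 0.0496
grip_force: 29.9
```

>>> carry_out(plan="0 0 -15 0 0 0;0 0 -30 0 0 0;0 0 -30 0 0 0;0 0 -20 0 0 0;0 0 0 0 0 0")

```text
time_s: 24.42
tcp_pos: [0.5335, -0.4023, 0.3054]
eef_rot: [[-0.951, 0.308, -0.008], [0.308, 0.951, 0.007], [0.01, 0.004, -1.0]]
ft_force: [-0.3, 0.6, -0.7]
width: 0.0498
grip_force: 29.9
```

Run:
```python
from h import *
report(.5345,-.403,.0766)
w=shot('wrist','w8.png'); report(.5345,-.403,.0766); rim(w,'dish_l',.5345,-.403,.041)
```

```text
t 24.42 tcp [ 0.5335 -0.4023  0.3054] grasp [ 0.5321 -0.4011  0.125 ] shift mm [  2.4  -1.9 -48.4] w 0.0498 F [-0.3  0.6 -0.7] rotz [-0.0078  0.0067 -0.9999]
t 24.47 tcp [ 0.534  -0.4026  0.3088] grasp [ 0.5331 -0.4019  0.1284] shift mm [  1.4  -1.1 -51.8] w 0.0497 F [-0.2 -0.5 -1.9] rotz [-0.0048  0.0041 -1.    ]
dish_l rim [ 0.5332 -0.402   0.0403] n 27 pred px [275. 217.] mask top/left/right 164 224 327
```

View pics/w8.png

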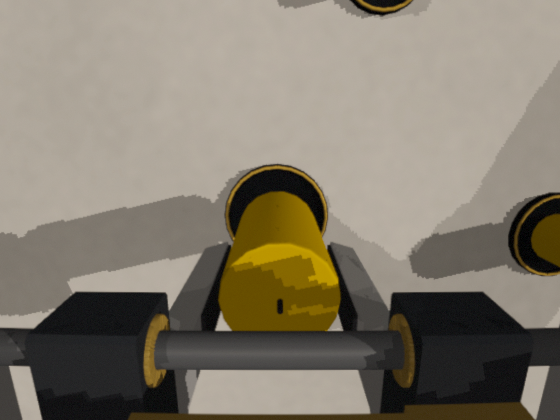

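candle_l is over dish_l (rim cols 225–327) and aligned to within 1 mm, so I'll lower it.

>>> carry_out(plan="-0.5 0.5 -10 0 0 0;0 0 -18 0 0 0;0 0 -14 0 0 0;0 0 -7 0 0 0;0 0 -3 0 0 0")

```text
time_s: 24.93
tcp_pos: [0.5339, -0.4024, 0.2591]
eef_rot: [[-0.951, 0.308, -0.001], [0.308, 0.951, 0.001], [0.001, 0.001, -1.0]]
ft_force: [-0.8, -0.4, -2.3]
width: 0.0497
grip_force: 29.9
```

>>> carry_out(plan="0 0 -1.5 0 0 0;0 0 -0.8 0 0 0;0 0 -0.5 0 0 0;0 0 0 0 0 0;0 0 0 0 0 0")

```text
time_s: 25.35
tcp_pos: [0.5341, -0.4026, 0.258]
eef_rot: [[-0.951, 0.308, 0.001], [0.308, 0.951, -0.001], [-0.001, -0.0, -1.0]]
ft_force: [-0.2, 0.5, -1.5]
width: 0.0498
grip_force: 29.9
```

>>> carry_out(plan="0 0 -0.4 0 0 0;0 0 0 0 0 0;0 0 0 0 0 0;0 0 0 0 0 0;0 0 0 0 0 0")

```text
time_s: 25.77
tcp_pos: [0.5341, -0.4025, 0.2571]
eef_rot: [[-0.951, 0.308, 0.0], [0.308, 0.951, -0.0], [-0.0, 0.0, -1.0]]
ft_force: [0.6, -0.6, -1.3]
width: 0.05
grip_force: 29.9
```

>>> carry_out(plan="0 0 -0.4 0 0 0;0 0 0 0 0 0;0 0 0 0 0 0;0 0 0 0 0 0;0 0 0 0 0 0")

```text
time_s: 26.18
tcp_pos: [0.5341, -0.4026, 0.257]
eef_rot: [[-0.951, 0.308, 0.001], [0.308, 0.951, -0.0], [-0.001, -0.0, -1.0]]
ft_force: [-0.4, 0.6, 3.9]
width: 0.0498
grip_force: 29.9
```

Contact. I'll release and go to candle_xl.

>>> carry_out(plan="0 0 0 0 0 0;0 0 0 0 0 0;0 0 0 0 0 0;0 0 0 0 0 0;0 0 0 0 0 0", claw=0.8)

```text
time_s: 26.6
tcp_pos: [0.534, -0.4025, 0.2565]
eef_rot: [[-0.951, 0.308, -0.0], [0.308, 0.951, 0.0], [0.0, 0.0, -1.0]]
ft_force: [0.4, 0.2, 0.7]
width: 0.0798
grip_force: 0.0
```

>>> carry_out(plan="0 0 10 0 0 0;0 0 25 0 0 0;0 0 35 0 0 0;0 0 35 0 0 0;0 0 35 0 0 0")

```text
time_s: 27.02
tcp_pos: [0.5338, -0.4023, 0.3991]
eef_rot: [[-0.951, 0.308, 0.0], [0.308, 0.951, -0.0], [-0.0, -0.0, -1.0]]
ft_force: [0.9, 0.6, 0.0]
width: 0.0847
grip_force: 0.0
```

Run:
```python
from h import *
report(.6616,.0172)
w=shot('wrist','w9.png'); s=shot('side')
wfitn(w,'candle_l',[.534,-.402,.025,.104],[s]); rim(w,'dish_l',.5335,-.402,.041)
```

```text
t 27.02 tcp [ 0.5338 -0.4023  0.3991] grasp [ 0.5338 -0.4023  0.2187] shift mm [127.8 419.5   0. ] w 0.0847 F [0.9 0.6 0. ] rotz [ 2.e-04 -2.e-04 -1.e+00]
candle_l 2 [ 0.5343 -0.4026  0.0238  0.0996] 0.108
dish_l rim [ 0.534  -0.4022  0.0407] n 18 pred px [277. 188.] mask top/left/right 150 239 316
```

>>> carry_out(plan="4 15 2 0 0 0;9 30 2 0 0 0;11 36 2 0 0 0;11 36 0 0 0 0;11 36 0 0 0 0", claw=1)

```text
time_s: 27.68
tcp_pos: [0.5803, -0.247, 0.4015]
eef_rot: [[-0.951, 0.308, -0.002], [0.308, 0.951, 0.001], [0.002, 0.0, -1.0]]
ft_force: [0.2, -0.4, -0.5]
width: 0.0939
grip_force: 0.0
```

>>> carry_out(plan="11 36 0 0 0 0;11 36 0 0 0 0;11 36 0 0 0 0;11 36 0 0 0 0;11 36 0 0 0 0")

```text
time_s: 28.1
tcp_pos: [0.6351, -0.0667, 0.4016]
eef_rot: [[-0.952, 0.307, -0.002], [0.307, 0.952, 0.0], [0.002, -0.0, -1.0]]
ft_force: [0.1, 0.0, 0.3]
width: 0.094
grip_force: 0.0
```

>>> carry_out(plan="11 36 0 0 0 0;11 36 0 0 0 0;4 15 0 0 0 0;0 0 0 0 0 0;0 0 0 0 0 0")

```text
time_s: 28.52
tcp_pos: [0.6609, 0.0182, 0.4016]
eef_rot: [[-0.952, 0.306, -0.002], [0.306, 0.952, -0.0], [0.002, -0.001, -1.0]]
ft_force: [1.2, -0.0, -1.4]
width: 0.0938
grip_force: 0.0
```

Run:
```python
from h import *
report(.6616,.0172,.105)
w=shot('wrist','w10.png'); s=shot('side'); t=shot('top')
wfitn(w,'candle_xl',[.6616,.0172,.03,.125]);wfitn(w,'candle_xl',[.6616,.0172,.03,.125],[s,t])
```

```text
t 28.52 tcp [0.6609 0.0182 0.4016] grasp [0.6606 0.0182 0.2212] shift mm [   1.    -1.  -116.2] w 0.0938 F [ 1.2 -0.  -1.4] rotz [-1.7e-03 -1.0e-04 -1.0e+00]
candle_xl 1 [0.662  0.018  0.0294 0.1206] 0.017
candle_xl 2 [0.6623 0.0179 0.0292 0.121 ] 0.115
```

View pics/w10.png

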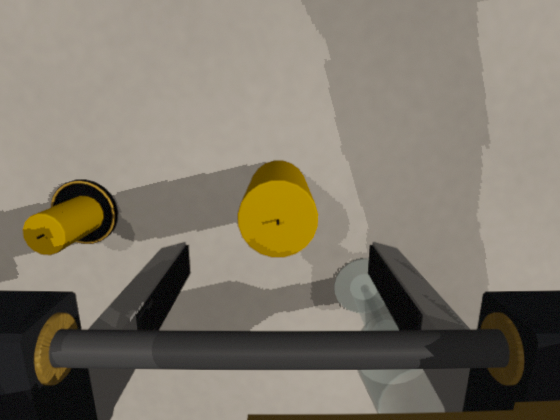

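candle_xl is at (208,278). The glass foot shows at (285,362) near the right finger, so I'll compute the clearance first.

Run:
```python
from h import *
w=shot('wrist'); s=shot('side'); t=shot('top')
report(.662,.018,.105)
g=onz(w,(287,362),0)[:2]; print('w foot',g, 'side foot',onz(s,(171,325),0)[:2],'top foot',onz(t,(141,257),0)[:2])
R=np.array(manip.observe()['eef_rot']); d=np.r_[g-[.662,.018],0]; print('tool x,y of glass',R.T@d)
```

```text
t 29.02 tcp [0.661  0.0171 0.4027] grasp [0.661  0.0171 0.2223] shift mm [   1.     0.9 -117.3] w 0.0938 F [0.4 0.5 0.3] rotz [ 1.e-04 -0.e+00 -1.e+00]
w foot [0.80221963 0.0728987 ] side foot [0.79935849 0.0659747 ] top foot [0.798091   0.07603173]
tool x,y of glass [-1.16470384e-01  9.54466376e-02  1.11894904e-05]
```

The clearance is ample: the glass is 116 mm off in tool x. I'll grasp high on the candle, so the gripper body stays above glass height.

>>> carry_out(plan="1 1 -10 0 0 0;0 0 -25 0 0 0;0 0 -30 0 0 0;0 0 -30 0 0 0;0 0 -16 0 0 0")

```text
time_s: 29.43
tcp_pos: [0.6614, 0.0186, 0.2871]
eef_rot: [[-0.951, 0.308, -0.004], [0.308, 0.951, 0.0], [0.004, -0.001, -1.0]]
ft_force: [-0.0, 1.2, -0.9]
width: 0.0939
grip_force: 0.0
```

>>> carry_out(plan="0 0 -6 0 0 0;0 0 0 0 0 0;0 0 0 0 0 0;0 0 0 0 0 0;0 0 0 0 0 0", claw=-1, squeeze=35)

```text
time_s: 29.85
tcp_pos: [0.6622, 0.0185, 0.2871]
eef_rot: [[-0.951, 0.308, 0.002], [0.308, 0.951, -0.0], [-0.002, 0.001, -1.0]]
ft_force: [-0.1, 0.3, 0.5]
width: 0.0639
grip_force: 0.0
```

>>> carry_out(plan="0 0 0 0 0 0;0 0 0 0 0 0;0 0 0 0 0 0;0 0 0 0 0 0;0 0 0 0 0 0")

```text
time_s: 30.27
tcp_pos: [0.6622, 0.0184, 0.2869]
eef_rot: [[-0.951, 0.308, 0.002], [0.308, 0.951, -0.0], [-0.002, 0.0, -1.0]]
ft_force: [-0.4, -1.4, 5.9]
width: 0.0597
grip_force: 34.9
```

>>> carry_out(plan="0 0 5 0 0 0;0 0 15 0 0 0;0 0 20 0 0 0;0 0 15 0 0 0;0 0 5 0 0 0")

```text
time_s: 30.68
tcp_pos: [0.6621, 0.0186, 0.3481]
eef_rot: [[-0.952, 0.308, 0.003], [0.308, 0.952, 0.0], [-0.003, 0.001, -1.0]]
ft_force: [0.2, -0.4, -2.9]
width: 0.0599
grip_force: 34.9
```

>>> carry_out(plan="-10 5 0 0 0 0;-20 9 0 0 0 0;-28 13 0 0 0 0;-30 14 0 0 0 0;-30 14 0 0 0 0")

```text
time_s: 31.1
tcp_pos: [0.5424, 0.0739, 0.3446]
eef_rot: [[-0.951, 0.308, -0.002], [0.308, 0.951, 0.0], [0.002, -0.0, -1.0]]
ft_force: [-0.4, 0.3, -3.0]
width: 0.0597
grip_force: 34.9
```

>>> carry_out(plan="-30 14 0 0 0 0;-30 14 0 0 0 0;-23 11 0 0 0 0;-14 7 0 0 0 0;-6 3 0 0 0 0")

```text
time_s: 31.52
tcp_pos: [0.4393, 0.1233, 0.3453]
eef_rot: [[-0.952, 0.307, -0.001], [0.307, 0.952, 0.0], [0.001, -0.0, -1.0]]
ft_force: [0.4, 0.1, -3.7]
width: 0.0597
grip_force: 34.9
```

>>> carry_out(plan="0 0 0 0 0 0;0 0 0 0 0 0;0 0 0 0 0 0;0 0 0 0 0 0;0 0 0 0 0 0")

```text
time_s: 31.93
tcp_pos: [0.4416, 0.1222, 0.3454]
eef_rot: [[-0.951, 0.308, -0.0], [0.308, 0.951, -0.0], [0.0, -0.0, -1.0]]
ft_force: [-1.1, 0.5, -4.1]
width: 0.0598
grip_force: 34.9
```

Run:
```python
from h import *
w=shot('wrist','w11.png'); report(.441,.1225,.1095); rim(w,'dish_xl',.441,.1225,.046)
```

```text
t 31.98 tcp [0.4415 0.1222 0.3454] grasp [0.4414 0.1222 0.165 ] shift mm [ -0.4   0.3 -55.5] w 0.0598 F [ 0.4 -0.2 -3.6] rotz [-4.e-04 -1.e-04 -1.e+00]
dish_xl rim [0.4404 0.1232 0.0453] n 21 pred px [277. 200.] mask top/left/right 148 227 329
```

View pics/w11.png

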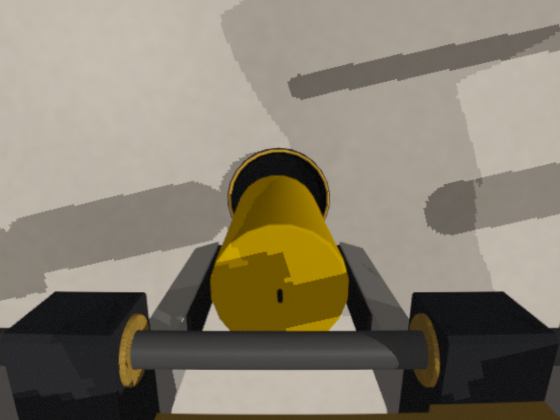

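candle_xl is over dish_xl (rim cols 228–329), within 1 mm. I'll lower it.

>>> carry_out(plan="-0.5 0.5 -10 0 0 0;0 0 -18 0 0 0;0 0 -14 0 0 0;0 0 -7 0 0 0;0 0 -3 0 0 0")

```text
time_s: 32.45
tcp_pos: [0.4404, 0.123, 0.2922]
eef_rot: [[-0.951, 0.308, -0.002], [0.308, 0.951, -0.0], [0.002, -0.001, -1.0]]
ft_force: [0.1, -0.3, -3.7]
width: 0.0599
grip_force: 34.9
```

>>> carry_out(plan="0 0 -1.5 0 0 0;0 0 -0.8 0 0 0;0 0 -0.5 0 0 0;0 0 0 0 0 0;0 0 0 0 0 0")

```text
time_s: 32.87
tcp_pos: [0.4406, 0.123, 0.2912]
eef_rot: [[-0.951, 0.308, 0.001], [0.308, 0.951, 0.0], [-0.001, 0.0, -1.0]]
ft_force: [-0.1, -0.4, -2.6]
width: 0.0599
grip_force: 34.9
```

>>> carry_out(plan="0 0 -0.4 0 0 0;0 0 0 0 0 0;0 0 0 0 0 0;0 0 0 0 0 0;0 0 0 0 0 0")

```text
time_s: 33.28
tcp_pos: [0.4407, 0.123, 0.2908]
eef_rot: [[-0.951, 0.308, 0.001], [0.308, 0.951, 0.0], [-0.001, 0.0, -1.0]]
ft_force: [-1.6, -0.8, 4.5]
width: 0.0596
grip_force: 34.9
```

>>> carry_out(plan="0 0 -0.4 0 0 0;0 0 0 0 0 0;0 0 0 0 0 0;0 0 0 0 0 0;0 0 0 0 0 0")

```text
time_s: 33.7
tcp_pos: [0.4408, 0.1229, 0.2908]
eef_rot: [[-0.951, 0.308, 0.001], [0.308, 0.951, -0.0], [-0.001, 0.0, -1.0]]
ft_force: [-2.3, -1.2, 9.8]
width: 0.0596
grip_force: 34.9
```

Contact. I'll release, retreat and check the result.

>>> carry_out(plan="0 0 0 0 0 0;0 0 0 0 0 0;0 0 0 0 0 0;0 0 0 0 0 0;0 0 0 0 0 0", claw=1)

```text
time_s: 34.12
tcp_pos: [0.4405, 0.123, 0.2899]
eef_rot: [[-0.951, 0.308, -0.0], [0.308, 0.951, -0.0], [0.0, -0.0, -1.0]]
ft_force: [-0.1, 0.0, 1.0]
width: 0.0899
grip_force: 0.0
```

>>> carry_out(plan="0 0 10 0 0 0;0 0 25 0 0 0;0 0 30 0 0 0;0 0 30 0 0 0;0 0 30 0 0 0")

```text
time_s: 34.53
tcp_pos: [0.4402, 0.123, 0.4173]
eef_rot: [[-0.951, 0.308, 0.0], [0.308, 0.951, 0.0], [-0.0, 0.0, -1.0]]
ft_force: [0.7, 0.2, 1.2]
width: 0.0941
grip_force: 0.0
```

>>> carry_out(plan="-10 20 0 0 0 0;-10 30 0 0 0 0;-10 35 0 0 0 0;-10 35 0 0 0 0;0 20 0 0 0 0")

```text
time_s: 34.95
tcp_pos: [0.3989, 0.2654, 0.4161]
eef_rot: [[-0.952, 0.306, 0.001], [0.306, 0.952, 0.001], [-0.0, 0.001, -1.0]]
ft_force: [0.4, -0.2, -0.1]
width: 0.094
grip_force: 0.0
```

>>> carry_out(plan="0 0 0 0 0 0;0 0 0 0 0 0;0 0 0 0 0 0;0 0 0 0 0 0;0 0 0 0 0 0")

```text
time_s: 35.37
tcp_pos: [0.4008, 0.2622, 0.4153]
eef_rot: [[-0.951, 0.309, 0.0], [0.309, 0.951, 0.0], [-0.0, 0.0, -1.0]]
ft_force: [0.0, -0.6, 0.6]
width: 0.0943
grip_force: 0.0
```

Run:
```python
from h import *
s=shot('side','side1.png'); t=shot('top','top1.png')
v=np.hstack([cv2.imread('pics/top1.png')[150:360,150:480],cv2.imread('pics/side1.png')[100:380,150:480][:210]]);
a=cv2.imread('pics/top1.png')[100:340,80:480]; b=cv2.imread('pics/side1.png')[100:400,80:480]
cv2.imwrite('pics/fin.png',np.hstack([cv2.copyMakeBorder(a,0,60,0,0,0),b])); report(0,0)
```

```text
t 35.47 tcp [0.4007 0.2624 0.4152] grasp [0.4007 0.2624 0.2348] shift mm [-400.7 -262.4    0. ] w 0.094 F [ 0.4  0.2 -0.8] rotz [ 1.e-04  0.e+00 -1.e+00]
```

View pics/fin.png

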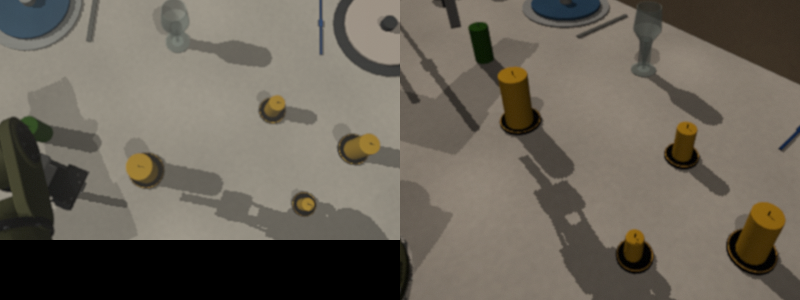

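All four candles stand upright inside their own dishes. The glass and the green candle haven't been touched.

```bash
python3 -c "
from station import manip
print(manip.hand_in())"
```

```text
the job is handed in; nothing more can be done
None
```

All four yellow candles stand upright inside the rims of their matching dishes, the green candle and wine glass were left alone, and I handed the job in at about 35 s (no verdict was returned).

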